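Roll the mailing tube onto the scan strip

TASK

Roll the cardboard mailing tube across the dark mat by pushing on its top with the fingertips, so that it stops lying along the blue strip, wholly over the strip, with its end facing the label scanner; then take the hand away. Only touch the tube from above: do not push it from the side, and do not pick it up. Leave the parcel, the stapler and the mug where they are.

Things in the scene. Friction and masses are not known exactly. Their poses are not given: they have to be found in the camera images.
- mat: Fixed dark rubber mat, 320 (its x) x 460 (its y) x 3 mm thick; origin at the centre of its underside, on the desk; z up. A blue strip 120 mm wide with white edge lines runs the whole length along x, centred on the origin. A fixed white label scanner, 100 mm tall, up to 90 mm wide, stands at the strip's far end, x = +170 to +230 mm. The mat may be turned a little.
- tube: Loose rigid cardboard mailing tube, white end caps, diameter 80 mm, length 240 mm, 0.15 to 0.3 kg, lying beside the strip (either side), 110 to 160 mm off its middle line, nearly parallel. Origin at its centre, on its axis, 43 mm above the desk; top at 83 mm. Own x: long axis, away from the robot; y, z turn as it rolls. A fingertip pressed on top carries its centre half as far as the tip goes; it stays where it stops.
- tube_near (a point): Centre of the tube's end face nearest the robot, on the axis, 120 mm from its centre.
- tube_far (a point): Centre of the tube's end face nearest the scanner, on the axis, 120 mm from its centre.
- parcel: Bystander: loose small cardboard parcel with orange tape, 110 x 60 x 50 mm high, on the mat on the other side of the strip from the tube; origin at the centre of its underside.
- stapler: Bystander: loose red and black stapler, 140 x 36 x 51 mm high, on the desk just beyond the mat's +y edge; origin at the centre of its underside.
- mug: Bystander: loose blue mug, 80 mm across, 95 mm high, with a handle, on the desk just beyond the mat's -y edge; origin at the centre of its underside.

How it is judged:
On the way:
1. the tube has rolled (turned about its long axis by more than 80 degrees) (angle between tube's own z axis and vertical above 1.4 rad).
At the end, for the whole second after the job is handed in: The tube lies at rest on the mat along the blue strip: both ends of its axis within 22 mm of the strip's middle line, so that it is wholly over the strip, its centre not more than about 50 mm along the strip from the mat's middle; parcel, stapler and mug not moved (12 mm) (y of tube_near in the frame of mat between -0.022 and 0.022 m and y of tube_far in the frame of mat between -0.022 and 0.022 m and x of tube in the frame of mat between -0.055 and 0.045 m and height (world z) of tube between 0.039 and 0.047 m and linear speed of tube below 0.01 m/s and distance of each of parcel, stapler, mug from where it was at the start of the episode below 0.012 m); the robot touches nothing.
It fails at once if the tube is lifted off the mat (10 mm) or stood on end (height (world z) of tube above 0.053 m).
It fails at once if the tube is pushed or gripped low on its side or end, not from above on its top (contact force between the fingers and tube above 1 N and height (world z) of the grasp point below 0.085 m).
It fails at once if the small parcel is disturbed (12 mm) (distance of parcel from where it was at the start of the episode above 0.012 m).
It fails at once if the stapler is disturbed (12 mm) (distance of stapler from where it was at the start of the episode above 0.012 m).
It fails at once if the mug is disturbed (12 mm) (distance of mug from where it was at the start of the episode above 0.012 m).
It also fails if it takes over 61 s, if anything falls off the work surface, if the arm or the gripper's body presses on something with over 40 N, if the wrist force passes 120 N, or if a joint passes its speed limit or range.

ROBOT

A 6-joint arm with a two-finger parallel gripper is mounted at the origin on the work surface. World frame = base frame: x ahead of the robot, y to its left, z up, the work surface at z = 0. Lengths are in m, angles in rad, forces in N, time in s.
With the tool pointing down it reaches from about 0.35 to 0.775 m from the base axis. Payload 7.3 kg.
Tool frame: the origin (TCP) lies between the finger pads; the fingertips stand 25 mm ahead of it and the grasp point (between the pads) lies 6 mm ahead of it; z points along the fingers, y is the line along which they close (so a half turn about z gives the same grasp; the last joint's range is limited). The gripper opens to 92 mm and grips with 3 to 60 N. Pads are 19 mm wide; open, the fingers measure 130 mm over their backs; the gripper's body (75 mm by 190 mm) begins 47 mm behind the grasp point.
Start: joints at [-0.146, 0.342, 1.524, -0, 1.275, -0.146], TCP at [0.525, 0, 0.252] pointing down, gripper open.
Joint ranges: [-2.53, 2.53], [-0.77, 2.02], [0.04, 2.7], [-1, 4.14], [0.28, 2.66], [-3.11, 3.11]. Speed limits (rad/s): [2.57, 2.57, 3.14, 3.14, 3.14, 3.14].

INTERFACE

Orientations are given as [roll, pitch, yaw] about the fixed x, y, z axes, in that order (R = Rz(yaw) Ry(pitch) Rx(roll)).
In Python, from workcell import manip, vision, workorder gives the robot as it stands.
- The arm moves only by the tool arm_command, never from a script. Its argument "motion" is a list of rows, each a list of 3 entries, a list of its own where there are three numbers: the gripper command: -1 is fully open, 1 is shut, values between are in proportion, then the shift along the tool's x, y, z in units of 25 mm (1.0 is 25 mm), then the turn, a rotation vector about the tool's x, y, z in units of 5 degrees (1.0 is 5 degrees). In form: [[fingers, [dx, dy, dz], [rx, ry, rz]], ...]. A call has exactly 10 rows; each row shifts and turns the commanded pose from where the row before left it, along the tool's axes as they then stand; what a row does not reach is not made up. A row lasts 1/12 s, in which the tool goes at most 41.7 mm and 7.16 degrees, less where a joint would pass 70% of its speed; a pose out of reach is approached as far as the arm can. A call is refused whole if a number of a shift passes 1 or a number of a turn 1, either way. A call with a gripper value outside its range is refused whole. The fingers move at their own pace and stop on an object; "grip_force" is the grip in N (left out, the last holds). Time passes only in rows, so rows that do not move let the fingers close, or fill a call up. It gives the time, the measured TCP pose, the force, the opening and the grip force at its end, in the units of the state.
- manip.get_state(): the state, without advancing time (a new reading comes with each control period).
- vision.read_camera(name): name is "scene" or "side" or "wrist"; returns (picture, depth): 384x512x3 uint8, red, green, blue; 384x512 float32, m along the optical axis (not along the pixel's ray), 0 where there is no reading.
- vision.camera_model(name): a dict with "camera_matrix" (3x3 intrinsics, pixels), "k1" (the pictures are not rectified: a ray, as slopes to the right and down, at radius r is drawn at 1 + k1 r^2 times it, then the intrinsics apply), "R" (3x3) and "t" (3): a world point X has camera coordinates R X + t. Camera axes: x right, y down, z forward; pixel columns grow to the right and rows downward; lengths in m; the calibration is good to about 2 mm. A picture is of the moment at which its call begins: read the wrist's pose just before it. camera_model takes no time and is no camera call; for the wrist camera it gives the pose at the moment of the call.
- workorder.close_job(): hands the job in; it is judged then, once.
Trained networks look in the newest picture that a camera, given by its name, has taken for a name from the list of things; names that differ only in an ending like _2 or _b are one class to them, and where a whole thing is asked for, a point or a joint stands for the part that bears it (a point fixed in the world has none). Each returns a list of dicts, best first, with "confidence" (0 to 1); they miss things now and then, are a little off and sometimes report something else, mostly with a low value. They report only what shows in the picture. A call takes as long as a camera call.
- vision.regions_of(camera, thing): "pixels" (384x512 bool, what is visible of it) and "extent" ([centre column, centre row, width, height] in pixels, round what is visible of it).
- vision.mark_of(camera, thing): "pixel" ([row, column] in pixels: a listed point, or the origin of a listed thing).
The state is a dict: "time": time; "joints": joint angles; "qd": joint speeds; "joint_torque": joint torques, N m; "ee_pos": TCP position; "ee_rot": TCP orientation; "ft_force": force on the tool from outside, world axes, zero at the start; "wrist_torque": the same for the moment, N m; "width": finger opening in m; "gripper_force": force on a finger pad.
Only numpy, scipy, OpenCV 4.12 (cv2) and the standard library are available. Lean on these libraries where they do the work, as an engineer would, in place of code of your own. Each camera call takes 0.05 s, during which the arm holds its last target. There are 200 camera calls.

## Working session

There is one attempt and no reset: what is moved stays moved. The work goes in short steps, Python scripts to look and compute and a tool call to move; the robot and the scene stay as the last step left them, time stands still between calls to the robot, and variables do not carry over. Pictures are saved under pics/ and viewed, at most 10 in all, crops included, and the job is handed in when it is done.

Besides the shell and the picture viewer there is one more tool, called after "Emit:" by a JSON object that holds its "fn" and its "kwargs", one argument or row to a line. arm_command: Moves the arm, as the interface text tells. Its arguments: {"type":"object","properties":{"motion":{"type":"array","items":{"type":"array"}},"grip_force":{"type":"number"}},"required":["motion"]}

```bash
mkdir -p pics; cat > h.py <<'E'
import numpy as np, cv2
from workcell import manip, vision, workorder
def pts(cam, depth, mask, m=None):
    m=m or vision.camera_model(cam); K=np.array(m["camera_matrix"],float)
    v,u=np.nonzero(mask&(depth>0)); z=depth[v,u]
    xd=np.stack([(u-K[0,2])/K[0,0],(v-K[1,2])/K[1,1]],1); x=xd.copy()
    for _ in range(10): x=xd/(1+m["k1"]*(x**2).sum(1,keepdims=True))
    P=np.c_[x*z[:,None],z]
    return (P-np.array(m["t"]))@np.array(m["R"]), v,u
E
python3 - <<'E'
from h import *
ims=[]
for c in("scene","side"):
    im,d=vision.read_camera(c); ims.append(im)
    for t in("tube","mat","parcel","stapler","mug"):
        r=vision.regions_of(c,t)
        if r:
            r=r[0]; P,_,_=pts(c,d,r["pixels"]); 
            print(c,t,round(r["confidence"],2),[int(x) for x in r["extent"]],len(P),np.median(P,0).round(3),np.percentile(P,2,0).round(3),np.percentile(P,98,0).round(3))
    for t in ("tube_near","tube_far"):
        r=vision.mark_of(c,t); print(c,t,r[:1])
    m=np.ones(d.shape,bool);P,v,u=pts(c,d,m); rgb=im[v,u].astype(int)
    # blue strip
    hsv=cv2.cvtColor(im,cv2.COLOR_RGB2HSV)[v,u]
    s=(hsv[:,0]>95)&(hsv[:,0]<130)&(hsv[:,1]>100)&(abs(P[:,2]-.003)<.008)
    Q=P[s,:2]; rect=cv2.minAreaRect(Q.astype(np.float32)*1000); print(c,"blue",len(Q),rect)
cv2.imwrite("pics/a.png",cv2.cvtColor(cv2.resize(np.vstack(ims),(400,600),interpolation=cv2.INTER_AREA) if 0 else np.hstack(ims)[:, :],cv2.COLOR_RGB2BGR)[:, ::1])
i=cv2.imread("pics/a.png"); cv2.imwrite("pics/a.png",cv2.resize(i,(800,300),interpolation=cv2.INTER_AREA))
E
```

```text
scene tube 0.9 [265, 191, 102, 61] 2954 [0.571 0.066 0.075] [0.444 0.026 0.034] [0.674 0.121 0.086]
scene mat 0.98 [239, 252, 201, 202] 18475 [ 0.618 -0.077  0.003] [ 0.42  -0.27  -0.001] [0.787 0.18  0.099]
scene parcel 0.78 [217, 269, 53, 37] 1500 [ 0.589 -0.159  0.052] [ 0.535 -0.197  0.013] [ 0.642 -0.115  0.057]
scene stapler 0.89 [296, 148, 48, 36] 898 [0.533 0.245 0.046] [0.468 0.234 0.004] [0.589 0.27  0.055]
scene mug 0.84 [153, 346, 50, 57] 1964 [ 0.583 -0.365  0.043] [ 0.552 -0.429  0.001] [ 0.628 -0.326  0.097]
scene tube_near [{'pixel': [175.0, 228.5], 'confidence': 0.88}]
scene tube_far [{'pixel': [211.3, 311.1], 'confidence': 0.77}]
scene blue 5204 ((186.28912353515625, 44.46136474609375), (1025.54345703125, 1140.37060546875), 31.895780563354492)
side tube 0.76 [252, 211, 106, 43] 3446 [0.548 0.108 0.071] [0.438 0.058 0.026] [0.663 0.144 0.085]
side mat 0.95 [250, 202, 150, 124] 10042 [ 0.561 -0.004  0.004] [ 0.401 -0.255  0.002] [0.777 0.192 0.099]
side parcel 0.68 [252, 211, 107, 45] 3534 [0.549 0.108 0.071] [0.439 0.056 0.022] [0.664 0.144 0.085]
side stapler 0.86 [240, 275, 66, 36] 1662 [0.52  0.267 0.044] [0.459 0.242 0.005] [0.585 0.278 0.053]
side mug 0.74 [286, 120, 18, 42] 575 [ 0.597 -0.326  0.059] [ 0.501 -0.398  0.003] [0.628 0.017 0.268]
side tube_near [{'pixel': [213.6, 303.4], 'confidence': 0.96}]
side tube_far [{'pixel': [210.0, 202.2], 'confidence': 0.73}]
side blue 2123 ((574.5617065429688, -43.159385681152344), (312.8019714355469, 113.67366027832031), 8.560144424438477)
```

View pics/a.png

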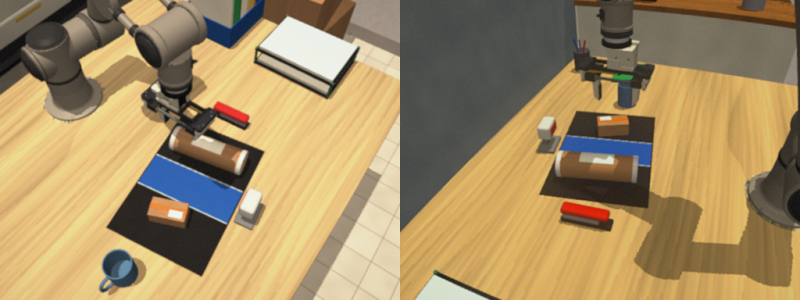

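The left (scene) picture shows the tube at about (208,150), left of the blue strip (190,185), with the parcel at (168,212) and the scanner at (250,205). The side picture (right) shows the same layout, so the tube is on the +y side. Next I'll fit the strip and the tube.

```bash
cat >> h.py <<'E'
from scipy.optimize import least_squares
def measure(cams=("scene","side"),verbose=True):
    out={}
    for c in cams:
        im,d=vision.read_camera(c); P,v,u=pts(c,d,np.ones(d.shape,bool))
        h=cv2.cvtColor(im,cv2.COLOR_RGB2HSV)[v,u]
        box=(P[:,0]>.38)&(P[:,0]<.8)&(abs(P[:,1])<.3)
        s=box&(h[:,0]>100)&(h[:,0]<130)&(h[:,1]>120)&(abs(P[:,2]-.003)<.006)
        lab=P[s,:2]
        rect=cv2.minAreaRect((lab*1000).astype(np.float32)); out[c]=[rect]
        r=vision.regions_of(c,"tube")[0]
        k=cv2.erode(r["pixels"].astype(np.uint8),np.ones((5,5)))>0
        T,_,_=pts(c,d,k); T=T[(T[:,2]>.03)&(T[:,2]<.09)]
        def f(p):
            n=np.array([-np.sin(p[1]),np.cos(p[1])]); q=(T[:,:2]-[.56,0])@n-p[0]
            return np.hypot(q,T[:,2]-p[2])-.04
        b=least_squares(f,[np.median(T[:,1]),0,.043],loss="soft_l1",f_scale=.002).x
        a=np.array([np.cos(b[1]),np.sin(b[1])]); al=(T[:,:2]-[.56,0])@a
        lo,hi=np.percentile(al,[.5,99.5])
        n=np.array([-a[1],a[0]]); ctr=np.array([.56,0])+n*b[0]+a*(lo+hi)/2
        out[c]+= [ctr,b[1],b[2],hi-lo]
        if verbose: print(c,"strip",np.round(rect[0],1),np.round(rect[1],1),round(rect[2],2),"tube c",ctr.round(4),"yaw deg",np.degrees(b[1]).round(2),"z",b[2].round(4),"len",round(hi-lo,3))
    return out
E
python3 - <<'E'
from h import *
measure()
for c in ("scene",):
    im,d=vision.read_camera(c)
    r=vision.regions_of(c,"mat")[0]; P,_,_=pts(c,d,r["pixels"]); P=P[abs(P[:,2]-.003)<.006]
    print(cv2.minAreaRect((P[:,:2]*1000).astype(np.float32)))
    r=vision.regions_of(c,"parcel")[0]; k=cv2.erode(r["pixels"].astype(np.uint8),np.ones((3,3)))>0; P,_,_=pts(c,d,k); P=P[P[:,2]>.045];print(cv2.minAreaRect((P[:,:2]*1000).astype(np.float32)))
s=manip.get_state(); print(s["time"],s["ee_pos"],s["ee_rot"],s["width"])
E
```

```text
scene strip [573.2 -40.1] [313.1 112.6] 9.63 tube c [0.5577 0.0851] yaw deg 12.04 z 0.0435 len 0.232
side strip [574.5 -42.6] [312.6 110.2] 8.35 tube c [0.5555 0.0842] yaw deg 12.03 z 0.0442 len 0.224
((605.45947265625, -35.137451171875), (392.3630676269531, 463.730224609375), 9.714033126831055)
((585.8672485351562, -153.4478302001953), (108.92693328857422, 58.25624465942383), 23.876583099365234)
1.15 [5.24998874e-01 1.38911216e-05 2.51722015e-01] [ 3.14155273e+00 -4.78215187e-06  1.57078769e+00] 0.091912970230252
```

Emit:
{"fn": "arm_command", "kwargs": {
  "motion": [
    [-1,[0,0,0],[0,0,-0.8]],
    [-1,[0,0,0],[0,0,-0.8]],
    [-1,[0,0,0],[0,0,-0.8]],
    [-1,[0.84,0.48,0.6],[0,0,0]],
    [-1,[0.84,0.48,0.6],[0,0,0]],
    [-1,[0.84,0.48,0.6],[0,0,0]],
    [-1,[0.84,0.48,0.6],[0,0,0]],
    [-1,[0,0,0.8],[0,0,0]],
    [-1,[0,0,0.8],[0,0,0]],
    [-1,[0,0,0.8],[0,0,0]]
  ]
}}

```text
time: 1.98
ee_pos: [0.5545, 0.0928, 0.1308]
ee_rot: [3.141, 0.0, 1.781]
ft_force: [0.7, -0.3, 0.4]
width: 0.0919
gripper_force: 0.0
```

Emit:
{"fn": "arm_command", "kwargs": {
  "motion": [
    [-1,[0,0,0.3],[0,0,0]],
    [-1,[0,0,0.3],[0,0,0]],
    [-1,[0,0,0.1],[0,0,0]],
    [-1,[0,0,0.1],[0,0,0]],
    [-1,[0,0,0.08],[0,0,0]],
    [-1,[0,0,0.08],[0,0,0]],
    [-1,[0,0,0],[0,0,0]],
    [-1,[0,0,0],[0,0,0]],
    [-1,[0,0,0],[0,0,0]],
    [-1,[0,0,0],[0,0,0]]
  ]
}}

```text
time: 2.82
ee_pos: [0.5549, 0.0922, 0.1082]
ee_rot: [3.14, 0.0, 1.78]
ft_force: [1.3, -0.6, 3.0]
width: 0.0918
gripper_force: 1.1
```

Emit:
{"fn": "arm_command", "kwargs": {
  "motion": [
    [-1,[0,0,0.04],[0,0,0]],
    [-1,[0,0,0.02],[0,0,0]],
    [-1,[-0.2,0,0],[0,0,0]],
    [-1,[-0.3,0,0],[0,0,0]],
    [-1,[-0.3,0,0],[0,0,0]],
    [-1,[-0.3,0,0],[0,0,0]],
    [-1,[-0.2,0,0],[0,0,0]],
    [-1,[-0.1,0,0],[0,0,0]],
    [-1,[0,0,0],[0,0,0]],
    [-1,[0,0,0],[0,0,0]]
  ]
}}

```text
time: 3.65
ee_pos: [0.5624, 0.0575, 0.1078]
ee_rot: [3.14, 0.001, 1.78]
ft_force: [-2.0, -0.7, 11.9]
width: 0.0918
gripper_force: 5.7
```

```bash
python3 -c "
from h import *
measure()"
```

```text
scene strip [572.9 -41. ] [313.7 111.8] 9.51 tube c [0.5607 0.0678] yaw deg 11.95 z 0.0437 len 0.233
side strip [574.  -41.5] [311.1 111.7] 9.62 tube c [0.5591 0.0669] yaw deg 12.11 z 0.044 len 0.226
```

Emit:
{"fn": "arm_command", "kwargs": {
  "motion": [
    [-1,[0,0,-0.4],[0,0,0]],
    [-1,[0.84,0,0],[0,0,0]],
    [-1,[0,0,0.3],[0,0,0]],
    [-1,[0,0,0.1],[0,0,0]],
    [-1,[-0.3,0,0],[0,0,0]],
    [-1,[-0.44,0,0],[0,0,0]],
    [-1,[-0.44,0,0],[0,0,0]],
    [-1,[-0.36,0,0],[0,0,0]],
    [-1,[-0.2,0,0],[0,0,0]],
    [-1,[0,0,0],[0,0,0]]
  ]
}}

```text
time: 4.68
ee_pos: [0.5673, 0.034, 0.1077]
ee_rot: [3.14, 0.002, 1.78]
ft_force: [-2.8, -0.6, 13.8]
width: 0.0918
gripper_force: 6.9
```

```bash
python3 -c "
from h import *
measure()"
```

```text
scene strip [572.8 -41.1] [314.5 112.5] 9.72 tube c [0.5658 0.0447] yaw deg 12.15 z 0.0434 len 0.233
side strip [574.9 -44.4] [313.7 109.7] 7.9 tube c [0.564  0.0445] yaw deg 12.09 z 0.044 len 0.226
```

Emit:
{"fn": "arm_command", "kwargs": {
  "motion": [
    [-1,[0,0,-0.4],[0,0,0]],
    [-1,[0.87,0,0],[0,0,0]],
    [-1,[0,0,0.3],[0,0,0]],
    [-1,[0,0,0.1],[0,0,0]],
    [-1,[-0.3,0,0],[0,0,0]],
    [-1,[-0.44,0,0],[0,0,0]],
    [-1,[-0.44,0,0],[0,0,0]],
    [-1,[-0.36,0,0],[0,0,0]],
    [-1,[-0.2,0,0],[0,0,0]],
    [-1,[0,0,0],[0,0,0]]
  ]
}}

```text
time: 5.72
ee_pos: [0.5718, 0.0124, 0.1077]
ee_rot: [3.14, 0.002, 1.78]
ft_force: [-3.6, -0.4, 15.8]
width: 0.0922
gripper_force: 7.9
```

Emit:
{"fn": "arm_command", "kwargs": {
  "motion": [
    [-1,[0,0,-0.4],[0,0,0]],
    [-1,[0.87,0,0],[0,0,0]],
    [-1,[0,0,0.3],[0,0,0]],
    [-1,[0,0,0.1],[0,0,0]],
    [-1,[-0.3,0,0],[0,0,0]],
    [-1,[-0.44,0,0],[0,0,0]],
    [-1,[-0.44,0,0],[0,0,0]],
    [-1,[-0.36,0,0],[0,0,0]],
    [-1,[-0.2,0,0],[0,0,0]],
    [-1,[0,0,0],[0,0,0]]
  ]
}}

```text
time: 6.55
ee_pos: [0.5763, -0.009, 0.1078]
ee_rot: [3.14, 0.002, 1.78]
ft_force: [-3.9, -1.0, 16.9]
width: 0.0919
gripper_force: 8.8
```

```bash
python3 -c "
from h import *
measure()"
```

```text
scene strip [573.  -41.5] [314.6 111.3] 9.58 tube c [5.751e-01 3.000e-04] yaw deg 11.98 z 0.0433 len 0.234
side strip [574.5 -41.7] [311.8 107.6] 9.26 tube c [ 5.726e-01 -4.000e-04] yaw deg 12.1 z 0.0439 len 0.225
```

Emit:
{"fn": "arm_command", "kwargs": {
  "motion": [
    [-1,[0,0,-0.4],[0,0,0]],
    [-1,[0.8,0,0],[0,0,0]],
    [-1,[0,0,0.3],[0,0,0]],
    [-1,[0,0,0.1],[0,0,0]],
    [-1,[-0.3,0,0],[0,0,0]],
    [-1,[-0.4,0,0],[0,0,0]],
    [-1,[-0.4,0,0],[0,0,0]],
    [-1,[-0.34,0,0],[0,0,0]],
    [-1,[-0.2,0,0],[0,0,0]],
    [-1,[0,0,0],[0,0,0]]
  ]
}}

```text
time: 7.58
ee_pos: [0.5807, -0.0297, 0.1078]
ee_rot: [3.14, 0.002, 1.78]
ft_force: [-3.4, -1.0, 17.9]
width: 0.0918
gripper_force: 9.1
```

Emit:
{"fn": "arm_command", "kwargs": {
  "motion": [
    [-1,[0,0,-0.4],[0,0,0]],
    [-1,[0.8,0,0],[0,0,0]],
    [-1,[0,0,0.3],[0,0,0]],
    [-1,[0,0,0.1],[0,0,0]],
    [-1,[-0.3,0,0],[0,0,0]],
    [-1,[-0.4,0,0],[0,0,0]],
    [-1,[-0.4,0,0],[0,0,0]],
    [-1,[-0.34,0,0],[0,0,0]],
    [-1,[-0.1,0,0],[0,0,0]],
    [-1,[0,0,0],[0,0,0]]
  ]
}}

```text
time: 8.42
ee_pos: [0.5844, -0.0475, 0.1079]
ee_rot: [3.14, 0.002, 1.78]
ft_force: [-4.6, -0.5, 19.5]
width: 0.0918
gripper_force: 9.6
```

Emit:
{"fn": "arm_command", "kwargs": {
  "motion": [
    [-1,[0,0,0],[0,0,0]],
    [-1,[0,0,0],[0,0,0]],
    [-1,[0,0,-0.2],[0,0,0]],
    [-1,[0,0,-0.8],[0,0,0]],
    [-1,[0,0,-1],[0,0,0]],
    [-1,[0,0,-1],[0,0,0]],
    [-1,[0,0,-1],[0,0,0]],
    [-1,[0,0,-1],[0,0,0]],
    [-1,[0,0,0],[0,0,0]],
    [-1,[0,0,0],[0,0,0]]
  ]
}}

```text
time: 9.25
ee_pos: [0.584, -0.0459, 0.2314]
ee_rot: [3.141, 0.001, 1.78]
ft_force: [0.1, -0.4, 0.1]
width: 0.0917
gripper_force: 0.0
```

```bash
python3 - <<'E'
from h import *
o=measure()
m=np.array([.5737,-.0415]); y=np.radians(9.5); R=np.array([[np.cos(y),np.sin(y)],[-np.sin(y),np.cos(y)]])
for c in o:
    a=np.array([np.cos(o[c][2]),np.sin(o[c][2])])*.12
    print(c,[(R@(o[c][1]+k*a-m)).round(4) for k in(-1,0,1)])
im,d=vision.read_camera("scene"); cv2.imwrite("pics/b.png",im[:,:,::-1])
for t in("parcel","stapler","mug"): 
    r=vision.regions_of("scene",t)[0]; P,_,_=pts("scene",d,r["pixels"]); print(t,r["extent"],np.median(P,0).round(3))
E
```

```text
scene strip [573.  -42.1] [314.1 111.2] 9.86 tube c [ 0.5847 -0.0396] yaw deg 11.91 z 0.0432 len 0.231
side strip [573.1 -37.5] [311.9 107.5] 10.99 tube c [ 0.5827 -0.0405] yaw deg 12.06 z 0.0439 len 0.224
scene [array([-0.1088, -0.005 ]), array([0.0111, 0.0001]), array([0.131 , 0.0051])]
side [array([-0.1108, -0.0059]), array([ 0.0091, -0.0005]), array([0.1289, 0.0048])]
parcel [218.1, 271.9, 49.8, 37.0] [ 0.59  -0.159  0.053]
stapler [293.1, 147.8, 50.2, 34.6] [0.529 0.245 0.045]
mug [152.9, 344.8, 50.1, 50.8] [ 0.583 -0.365  0.045]
```

View pics/b.png

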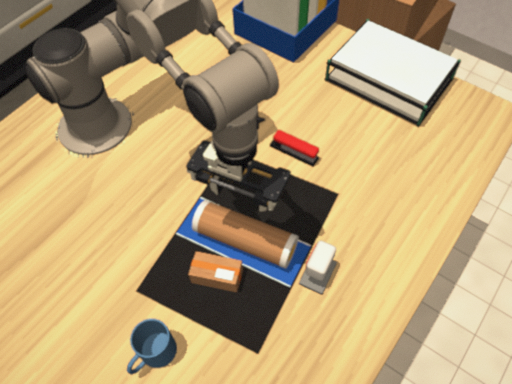

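The tube (245,233) lies along the blue strip with its far end facing the scanner (320,262). The hand is clear above it, and the parcel, stapler and mug are where they were.

```bash
python3 -c "
from h import *
print(workorder.close_job())"
```

```text
the job is handed in; nothing more can be done
None
```

The tube now lies along the blue strip with its end facing the scanner, its ends measured within about 6 mm of the strip's middle line; the hand is clear, the parcel, stapler and mug show no displacement beyond measurement error, and the job is handed in (no verdict was returned).

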